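Shut the balance's draught shield and tare it

ROBOT

A 6-joint arm with a two-finger parallel gripper is mounted at the origin on the work surface. World frame = base frame: x ahead of the robot, y to its left, z up, the work surface at z = 0. Lengths are in m, angles in rad, forces in N, time in s.
With the tool pointing down it reaches from about 0.275 to 0.775 m from the base axis. Payload 14.6 kg.
Tool frame: the origin (TCP) lies midway between the tips of the shut fingers; the grasp point (between the pads) lies 19 mm behind it (ctrl.tcp_to_grasp is the distance from the TCP to the grasp point, in m); z points along the fingers, y is the direction in which the jaws open and shut (so a half turn about z gives the same grasp; the last joint's range is limited). The gripper opens to 85 mm and grips with 20 to 120 N. Pads are 22 mm wide; open, the fingers measure 114 mm over their backs; the gripper's body (76 mm by 85 mm) begins 54 mm behind the grasp point. The pads swing forward as they close: fully open they stand 13 mm farther back than shut.
Start: joints at [1.184, 0.263, -0.048, 1.259, 0, 1.415], TCP at [0.121, 0.511, 0.231] pointing down, gripper open.
Joint ranges: [-2.65, 2.65], [-0.89, 1.7], [-1.18, 1.37], [-2.13, 2.11], [-1.35, 1.29], [-3.14, 3.14]. Speed limits (rad/s): [1.89, 1.89, 2.57, 2.79, 3.14, 3.14].

INTERFACE

Orientations are given as a unit quaternion [w, x, y, z].
In Python, from workcell import ctrl, cams gives the robot as it stands.
- The arm moves only by the tool move_arm, never from a script. Its argument "increments" is a list of rows, each an object of numbers: "gripper": the finger opening in mm, from 0 to 85.4; "dx", "dy", "dz": the shift along the tool's x, y, z in mm; "twist": the turn about the tool's z in rad. In form: [{"gripper": .., "dx": .., "dy": .., "dz": .., "twist": ..}, ...]. A call has 1 to 5 rows; each row shifts and turns the commanded pose from where the row before left it, along the tool's axes as they then stand; what a row does not reach is not made up. A row lasts 1/8 s, in which the tool goes at most 62.5 mm and 10.7 degrees, less where a joint would pass 70% of its speed; a pose out of reach is approached as far as the arm can. A call is refused whole if a number of a shift passes 62.5 or a number of a turn 0.188, either way. A call with a gripper value outside its range is refused whole. The fingers move at their own pace and stop on an object; "force" is the grip in N (left out, the last holds). Time passes only in rows, so rows that do not move let the fingers close. It gives the time, the measured TCP pose, the force and the opening at its end, in the units of the state.
- ctrl.sense(): the state, without advancing time (a new reading comes with each control period).
- cams.camera(name): name is "side" or "top" or "wrist"; returns the picture (400x640x3 uint8, red, green, blue); there is no depth.
- cams.get_calibration(name): a dict with "fx", "fy", "cx", "cy" (pixels), "k1" (the pictures are not rectified: a ray, as slopes to the right and down, at radius r is drawn at 1 + k1 r^2 times it, then the intrinsics apply), "world_to_cam" (4x4, takes a point from world to camera coordinates). Camera axes: x right, y down, z forward; pixel columns grow to the right and rows downward; lengths in m; the calibration is good to about 2 mm. A picture is of the moment at which its call begins: read the wrist's pose just before it. get_calibration takes no time and is no camera call; for the wrist camera it gives the pose at the moment of the call.
- ctrl.sign_off(): hands the job in, once; it reports no verdict.
The state is a dict: "t": time; "joints": joint angles; "qvel": joint speeds; "joint_torque": joint torques, N m; "ee_pos": TCP position; "ee_rot": TCP orientation; "force": force on the tool from outside, world axes, zero at the start; "moment": the same for the moment, N m; "gripper_width": finger opening in m.
Only numpy, scipy, OpenCV 4.12 (cv2) and the standard library are available. Lean on these libraries where they do the work, as an engineer would, in place of code of your own. Each camera call takes 0.05 s, during which the arm holds its last target. There are 200 camera calls.

TASK

With the fingertips, gently push the balance's sliding glass top lid fully shut, by the tab that stands on it, without pinching it; then press the wide tare key right down and let it come up again. Do not press the round power key, leave the lid shut, and leave the glassware, jars, weight and spatula standing and lying where they are.

Things in the scene. Friction and masses are not known exactly. Their poses are not given: they have to be found in the camera images.
- balance: White laboratory balance, immovable, base 335 (x) by 200 mm (y). Origin: centre of its underside, on the table; x points from the front (keys, display) to the rear, y left, z up. Front panel 44 mm above the table, x = -167 to -57 mm. Glass chamber (x = -50 to 120 mm, 180 mm wide) and rear housing (to x = 165 mm) rise to 190 mm; the lid slides on top of them.
- lid (a joint): Opening of the glass top lid in m: 0 = fully shut (against a firm stop), up to 0.105 as it slides to the rear (balance +x). Glass pane with grey rim, 180 x 180 mm, its top 198 mm above the table; slides level along balance x with about 1.5 N friction and stays where it is left.
- lid_tab (a point): Middle of the top edge of the upright grey tab on the lid. Tab 12 mm thick (balance x), 80 mm wide (y), rising 27 mm above the pane, to 225 mm above the table. Near the lid's front edge, 155 mm of bare pane behind it; moves with the lid (shut: at balance x = -41, y = 0 mm). Rubber-mounted: yields along x by 1 mm per 2 N, up to 8 mm, and springs back.
- tare_key_top (a point): Centre of the top of the tare key: the wide rectangular grey key, 24 mm (balance x) by 60 mm (y), 9 mm proud of the left half of the front panel (balance x = -128, y = +48 mm, top 53 mm above the table). The chamber's front stands 78 mm behind its centre.
- tare_key (a joint): Travel of the tare key in m: 0 = up, 0.005 = fully down. It is sprung: starts to move at about 2 N, is fully down at about 5 N, and comes up again when let go.
- power_key_top (a point): Centre of the top of the power key: the small round grey key, 20 mm across, on the right half of the same panel (balance x = -128, y = -72 mm). Leave it alone.
- power_key (a joint): Travel of the power key in m: 0 = up, 0.005 = fully down.
- crucible: Small white ceramic crucible, 40 mm across, 32 mm tall, standing on the pan inside the glass chamber. Origin: centre of its underside. Leave it alone.
- weight: Brass 200 g weight with a knob, 32 mm across, 46 mm tall, standing on the table in front of the balance. Origin: centre of its underside. Leave it alone.
- amber_jar: Amber glass jar with black cap, 60 mm across, 115 mm tall, beside the balance. Origin: centre of its underside. Leave it alone.
- amber_bottle: Amber glass bottle with black cap, 66 mm across, 170 mm tall, beside the balance. Origin: centre of its underside. Leave it alone.
- white_jar: White plastic jar, 76 mm across, 90 mm tall, beside the balance. Origin: centre of its underside. Leave it alone.
- beaker: Glass beaker, 64 mm across, 85 mm tall, beside the balance. Origin: centre of its underside. Leave it alone.
- spatula: Slim steel laboratory spatula, 190 mm long, 14 mm wide, 6 mm thick, lying on the table along its own x beside the balance. Origin: centre of its underside. Leave it alone.

How it is judged:
On the way, in this order (a step that is already met when the one before it is completed fails the run):
1. the lid is pushed shut (opening under 4 mm) (value of joint lid below 0.004 m), for 0.2 s.
2. the tare key is pressed down (more than 3.5 mm of its 5 mm) with the lid shut (value of joint lid below 0.004 m and value of joint tare_key above 0.0035 m), for 0.1 s.
At the end, for the whole second after the job is handed in: The lid is shut (opening under 4 mm), both keys are up again (within 1.5 mm), the fingers touch nothing, and every loose thing is within 20 mm of where it started (value of joint lid below 0.004 m and value of joint each of tare_key, power_key below 0.0015 m and distance of each of crucible, weight, amber_jar, amber_bottle, white_jar, beaker, spatula from where it was at the start of the episode below 0.02 m).
It fails at once if the power key is pressed (value of joint power_key above 0.002 m).
It fails at once if the tare key is pressed while the lid is not shut (value of joint tare_key above 0.002 m and value of joint lid above 0.006 m).
It fails at once if the lid is squeezed or pushed with more than 30 N (contact force between the fingers and lid above 30 N).
It fails at once if the balance is leant on with more than 40 N (contact force between the arm and balance above 40 N).
It fails at once if a bystander (crucible, weight, jar, bottle, beaker, spatula) is moved more than 20 mm, lifted or carried (distance of any of crucible, weight, amber_jar, amber_bottle, white_jar, beaker, spatula from where it was at the start of the episode above 0.02 m).
It also fails if it takes over 48 s, if anything falls off the work surface, if the arm or the gripper's body presses on something with over 40 N, if the wrist force passes 120 N, or if a joint passes its speed limit or range.

## Working session

There is one attempt and no reset: what is moved stays moved. The work goes in short steps, Python scripts to look and compute and a tool call to move; the robot and the scene stay as the last step left them, time stands still between calls to the robot, and variables do not carry over. Pictures are saved under pics/ and viewed, about 8 in all and at most 12, crops included, and the job is handed in when it is done.

Besides the shell and the picture viewer there is one more tool, called after ">>>" as a command line: name --argument value ..., lists and objects as JSON in quotes. move_arm: Moves the arm, as the interface text tells. Its arguments: {"type":"object","properties":{"increments":{"type":"array","items":{"type":"object","properties":{"gripper":{"type":"number"},"dx":{"type":"number"},"dy":{"type":"number"},"dz":{"type":"number"},"twist":{"type":"number"}}}},"force":{"type":"number"}},"required":["increments"]}

```bash
mkdir -p pics
python3 - <<'E'
from workcell import ctrl, cams
import cv2
s=ctrl.sense();print(s['t'],s['ee_pos'],s['ee_rot'],s['gripper_width'],s['force'])
for n in ('top','side'):
    cv2.imwrite(f'pics/{n}0.png',cams.camera(n)[:,:,::-1]); c=cams.get_calibration(n); print(n,c)
E
```

```text
0.0 [0.12050259 0.51069004 0.23081959] [-1.48808733e-04  1.15640060e-01  9.93291034e-01 -5.25660556e-04] 0.08542120735138777 [ 0.19084963 -0.1403318   0.35040207]
top {'fx': 369.09672860185157, 'fy': 369.09672860185157, 'cx': 321.89766487652497, 'cy': 207.49316735502586, 'k1': -0.013476646114472348, 'world_to_cam': array([[ 0.00853841, -0.9997492 ,  0.0207036 ,  0.04770971],
       [-0.99760242, -0.00993838, -0.06848818,  0.56402848],
       [ 0.06867677, -0.02006918, -0.99743708,  0.84211398],
       [ 0.        ,  0.        ,  0.        ,  1.        ]])}
side {'fx': 401.73366582729227, 'fy': 401.73366582729227, 'cx': 325.02499877308674, 'cy': 201.95944228425, 'k1': 0.0013258876805666109, 'world_to_cam': array([[ 0.87615632, -0.48190354,  0.01091231, -0.47828702],
       [-0.35171183, -0.65460559, -0.66917136,  0.34395368],
       [ 0.32961931,  0.58246073, -0.743028  ,  0.70079779],
       [ 0.        ,  0.        ,  0.        ,  1.        ]])}
```

View pics/top0.png

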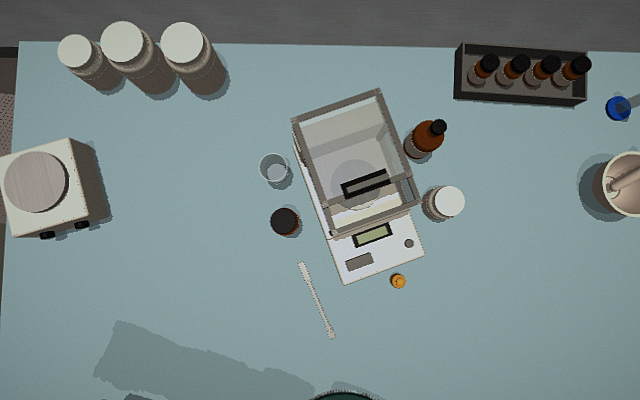

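View pics/side0.png

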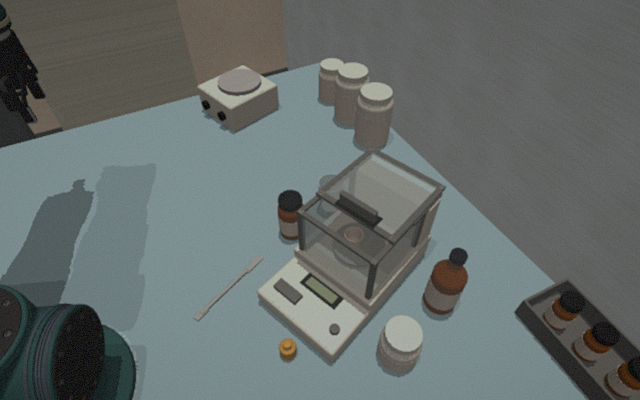

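The top view shows the tare key at about (359,262), the power key at (409,243) and the tab at (365,184), with the lid partly open to the rear. I'll enlarge both views for exact pixels.

Run:
```python
import cv2
a=cv2.imread('pics/top0.png')[160:290,310:440]; cv2.imwrite('pics/topc.png',cv2.resize(a,None,fx=4.5,fy=4.5,interpolation=cv2.INTER_CUBIC))
a=cv2.imread('pics/side0.png')[180:360,250:400]; cv2.imwrite('pics/sidec.png',cv2.resize(a,None,fx=3.3,fy=3.3,interpolation=cv2.INTER_CUBIC))
```

```text
(no output)
```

View pics/topc.png

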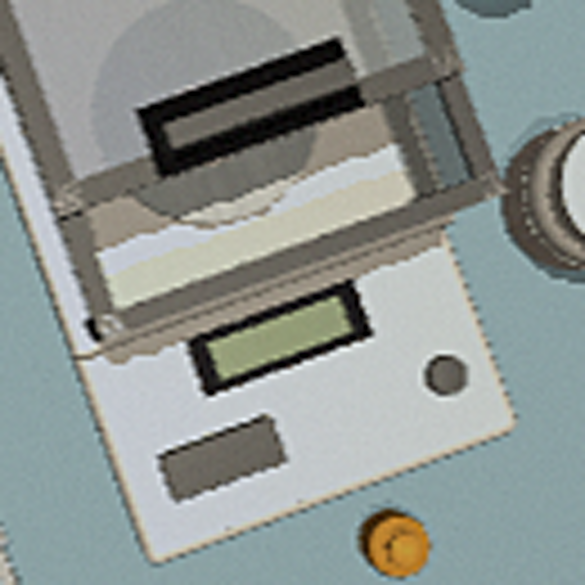

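View pics/sidec.png

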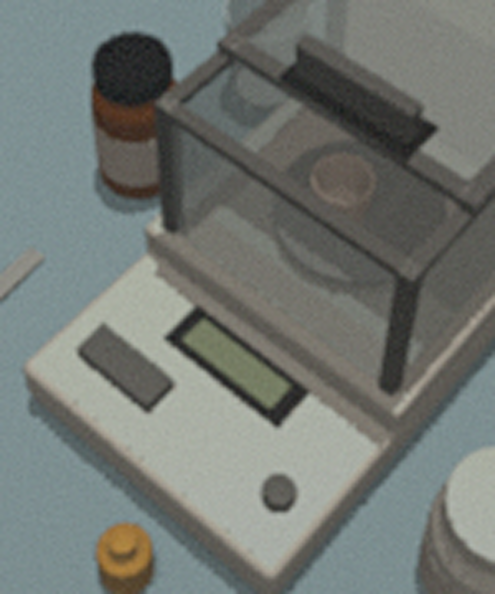

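The crops give these full-image pixels:

| Point | Top | Side |
|---|---|---|
| Tare key | (359.1,261.8) | (288.5,290.9) |
| Power key | (409.1,243.3) | (334.5,328.8) |
| Tab top | about (367.5,183.7) | about (359,202.7) |
| Panel front-left corner | (344.4,284.9) | (258.5,289.7) |

```bash
cat > h.py <<'E'
import numpy as np, cv2
from workcell import ctrl, cams
from scipy.optimize import least_squares
def proj(n,P):
    c=cams.get_calibration(n); M=c['world_to_cam']; p=np.atleast_2d(P)@M[:3,:3].T+M[:3,3]
    s=p[:,:2]/p[:,2:]; s=s*(1+c['k1']*(s**2).sum(1,keepdims=True))
    return s*[c['fx'],c['fy']]+[c['cx'],c['cy']]
def world(v,P):
    x,y,a=v[:3]; P=np.atleast_2d(P).astype(float); c,s=np.cos(a),np.sin(a)
    return np.c_[x+c*P[:,0]-s*P[:,1], y+s*P[:,0]+c*P[:,1], P[:,2]]
E
python3 - <<'E'
from h import *
B=np.array([[-.128,.048,.053],[-.128,-.072,.053],[-.167,.1,.044],[-.167,-.1,.044],[-.041,0,.225]])
T=np.array([[359.1,261.8],[409.1,243.3],[344.4,284.9],[424.2,254.4],[367.6,183.7]])
S=np.array([[288.5,290.9],[334.5,328.8],[258.5,289.7],[np.nan]*2,[359.1,202.7]])
def r(v):
    b=B.copy(); b[4,0]+=v[3]; W=world(v,b)
    e=np.r_[proj('top',W)-T,proj('side',W)-S]; return np.nan_to_num(e).ravel()
f=least_squares(r,[.5,-.05,.3,.07]); v=f.x; print('pose,lid',v.round(4)); print(r(v).reshape(-1,2).round(1).tolist())
np.save('v.npy',v); b=B.copy(); b[4,0]+=v[3]; print(world(v,b).round(4)); print('shut tab',world(v,B[4:]))
c,s=np.cos(v[2]),np.sin(v[2]); print('axis',c,s)
E
```

```text
pose,lid [ 0.5808 -0.032   0.3532  0.0564]
[[0.5, -1.4], [0.7, -1.2], [-1.1, -0.3], [2.1, -0.4], [1.4, -1.3], [-0.9, -1.0], [-0.2, -0.6], [-3.1, 0.2], [0.0, 0.0], [-1.2, 0.1]]
[[ 0.4441 -0.0312  0.053 ]
 [ 0.4856 -0.1438  0.053 ]
 [ 0.3895  0.0041  0.044 ]
 [ 0.4587 -0.1836  0.044 ]
 [ 0.5952 -0.0267  0.225 ]]
shut tab [[ 0.54232809 -0.04618504  0.225     ]]
axis 0.9382600080346032 0.34593085627464115
```

>>> move_arm --increments '[{"gripper": 0,"dz": -12,"twist": -0.146},{"gripper": 0,"dz": -12,"twist": -0.146},{"gripper": 0,"dz": -12,"twist": -0.146},{"gripper": 0,"twist": -0.147},{"gripper": 0}]' --force 30

```text
validation failed for argument at $.in...
```

```bash
cat > loc.py <<'E'
from h import *
from scipy.spatial.transform import Rotation as R
def loc(t):
    "state in balance frame; delta to target t=(bx,by,z) in tool axes, mm"
    v=np.load('v.npy'); s=ctrl.sense(); q=s['ee_rot']; M=R.from_quat(np.r_[q[1:],q[0]]).as_matrix()
    p=s['ee_pos']; d=R.from_euler('z',-v[2]).apply(p-[v[0],v[1],0])
    yaw=np.arctan2(M[1,0],M[0,0]); print('t',s['t'],'bal',(d*1e3).round(1),'z axis',M[:,2].round(3),'twist needed',round((yaw-v[2]-np.pi+np.pi)%(2*np.pi)-np.pi,3),'w',round(s['gripper_width']*1e3,1),'F bal',R.from_euler('z',-v[2]).apply(s['force']).round(2),'j',s['joints'].round(2))
    print('tool delta mm',(M.T@(world(v,t)[0]-p)*1e3).round(1))
if __name__=='__main__':
    import sys; loc([float(a)/1e3 for a in sys.argv[1:]])
E
python3 loc.py 55 0 265
```

```text
t 0.1 bal [-244.1  668.5  230.9] z axis [-0.    -0.001 -1.   ] twist needed -0.585 w 85.6 F bal [-0.14 -0.11 -0.57] j [ 1.18  0.26 -0.05  1.26  0.    1.42]
tool delta mm [-618.5 -392.1  -33.9]
```

>>> move_arm --increments '[{"gripper": 0,"dx": 0,"dy": 0,"dz": -12,"twist": -0.146},{"gripper": 0,"dx": 0,"dy": 0,"dz": -12,"twist": -0.146},{"gripper": 0,"dx": 0,"dy": 0,"dz": -12,"twist": -0.146},{"gripper": 0,"dx": 0,"dy": 0,"dz": 0,"twist": -0.147},{"gripper": 0,"dx": 0,"dy": 0,"dz": 0,"twist": 0}]' --force 30

```text
t: 0.72
ee_pos: [0.1206, 0.5109, 0.2671]
ee_rot: [-0.0, -0.175, 0.985, -0.0]
force: [-0.3, -0.6, -0.0]
gripper_width: 0.0004
```

```bash
python3 loc.py 55 0 265
```

```text
t 0.725 bal [-244.   668.6  267.1] z axis [-0. -0. -1.] twist needed -0.001 w 0.4 F bal [-0.53 -0.44 -0.05] j [1.18 0.26 0.04 1.35 0.   0.83]
tool delta mm [-299.7 -668.3    2.2]
```

>>> move_arm --increments '[{"gripper": 0,"dx": -20,"dy": -45,"dz": 0,"twist": 0},{"gripper": 0,"dx": -20,"dy": -45,"dz": 0,"twist": 0},{"gripper": 0,"dx": -20,"dy": -45,"dz": 0,"twist": 0},{"gripper": 0,"dx": -20,"dy": -45,"dz": 0,"twist": 0},{"gripper": 0,"dx": -20,"dy": -45,"dz": 0,"twist": 0}]'

```text
t: 1.35
ee_pos: [0.2931, 0.3331, 0.2671]
ee_rot: [-0.0, -0.174, 0.985, -0.0]
force: [0.7, 1.2, -0.0]
gripper_width: -0.0001
```

>>> move_arm --increments '[{"gripper": 0,"dx": -20,"dy": -45,"dz": 0,"twist": 0},{"gripper": 0,"dx": -20,"dy": -45,"dz": 0,"twist": 0},{"gripper": 0,"dx": -20,"dy": -45,"dz": 0,"twist": 0},{"gripper": 0,"dx": -20,"dy": -45,"dz": 0,"twist": 0},{"gripper": 0,"dx": -20,"dy": -45,"dz": 0,"twist": 0}]'

```text
t: 1.98
ee_pos: [0.4647, 0.1565, 0.2671]
ee_rot: [-0.0, -0.174, 0.985, 0.0]
force: [1.1, 0.7, 0.5]
gripper_width: -0.0
```

>>> move_arm --increments '[{"gripper": 0,"dx": -25,"dy": -45,"dz": 0,"twist": 0},{"gripper": 0,"dx": -25,"dy": -45,"dz": 0,"twist": 0},{"gripper": 0,"dx": -25,"dy": -45,"dz": 0,"twist": 0},{"gripper": 0,"dx": -25,"dy": -45,"dz": 0,"twist": 0},{"gripper": 0,"dx": 0,"dy": -35,"dz": 0,"twist": 0}]'

```text
t: 2.6
ee_pos: [0.6336, -0.0107, 0.2659]
ee_rot: [-0.001, -0.174, 0.985, 0.0]
force: [-0.5, -0.0, 0.2]
gripper_width: 0.0001
```

```bash
python3 loc.py 60 0 209
python3 - <<'E'
from h import *
a=cams.camera('side')[:,:,::-1][90:310,240:460]; cv2.imwrite('pics/side1.png',cv2.resize(a,None,fx=2.7,fy=2.7,interpolation=cv2.INTER_CUBIC))
E
```

```text
t 2.6 bal [ 56.9   1.8 265.9] z axis [-0.001  0.    -1.   ] twist needed -0.004 w 0.1 F bal [-0.49  0.13  0.19] j [-0.15  0.46  0.34  1.46 -0.   -0.49]
tool delta mm [-3.2 -1.8 56.9]
```

View pics/side1.png

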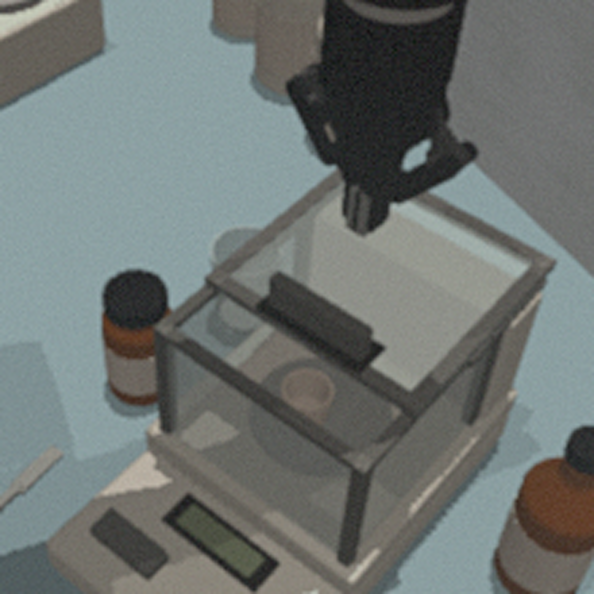

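The picture shows the shut fingertips at about (365,230) in the crop, above the pane and well behind the tab, which spans (270,275) to (375,345). Next I lower them to 11 mm above the pane.

>>> move_arm --increments '[{"gripper": 0,"dx": -3,"dy": -2,"dz": 15,"twist": 0},{"gripper": 0,"dx": 0,"dy": 0,"dz": 15,"twist": 0},{"gripper": 0,"dx": 0,"dy": 0,"dz": 14,"twist": 0},{"gripper": 0,"dx": 0,"dy": 0,"dz": 8,"twist": 0},{"gripper": 0,"dx": 0,"dy": 0,"dz": 5,"twist": 0}]'

```text
t: 3.28
ee_pos: [0.6354, -0.0097, 0.2099]
ee_rot: [-0.0, -0.176, 0.984, 0.0]
force: [-0.6, 0.3, 0.7]
gripper_width: 0.0002
```

```bash
python3 loc.py 32 0 209
```

```text
t 3.275 bal [ 59.    2.  209.9] z axis [-0.  0. -1.] twist needed -0.0 w 0.2 F bal [-0.43  0.44  0.66] j [-0.14  0.46  0.21  1.31 -0.   -0.5 ]
tool delta mm [27.  -2.   0.9]
```

>>> move_arm --increments '[{"gripper": 0,"dx": 7,"dy": -1,"dz": 0,"twist": 0},{"gripper": 0,"dx": 7,"dy": -1,"dz": 0,"twist": 0},{"gripper": 0,"dx": 5,"dy": 0,"dz": 0,"twist": 0},{"gripper": 0,"dx": 4,"dy": 0,"dz": 0,"twist": 0},{"gripper": 0,"dx": 4,"dy": 0,"dz": 0,"twist": 0}]'

```text
t: 3.9
ee_pos: [0.611, -0.0214, 0.2105]
ee_rot: [0.0, -0.176, 0.984, -0.0]
force: [2.6, 1.2, 0.9]
gripper_width: 0.0001
```

>>> move_arm --increments '[{"gripper": 0,"dx": 4,"dy": 0,"dz": 0,"twist": 0},{"gripper": 0,"dx": 4,"dy": 0,"dz": 0,"twist": 0},{"gripper": 0,"dx": 4,"dy": 0,"dz": 0,"twist": 0},{"gripper": 0,"dx": 4,"dy": 0,"dz": 0,"twist": 0},{"gripper": 0,"dx": 4,"dy": 0,"dz": 0,"twist": 0}]'

```text
t: 4.53
ee_pos: [0.592, -0.0283, 0.2103]
ee_rot: [0.0, -0.176, 0.984, -0.0]
force: [1.7, 0.1, 0.9]
gripper_width: 0.0003
```

```bash
python3 loc.py -24 0 209
```

```text
t 4.525 bal [ 11.8  -0.4 210.3] z axis [ 0. -0. -1.] twist needed -0.0 w 0.3 F bal [ 1.69 -0.47  0.9 ] j [-0.19  0.39  0.08  1.26 -0.   -0.54]
tool delta mm [35.8  0.4  1.3]
```

Contact holds at about 1.7 N, so the lid is sliding. Continuing gently.

>>> move_arm --increments '[{"gripper": 0,"dx": 4,"dy": 0,"dz": 0,"twist": 0},{"gripper": 0,"dx": 4,"dy": 0,"dz": 0,"twist": 0},{"gripper": 0,"dx": 4,"dy": 0,"dz": 0,"twist": 0},{"gripper": 0,"dx": 4,"dy": 0,"dz": 0,"twist": 0},{"gripper": 0,"dx": 4,"dy": 0,"dz": 0,"twist": 0}]'

```text
t: 5.15
ee_pos: [0.5732, -0.0352, 0.2103]
ee_rot: [-0.0, -0.176, 0.984, -0.0]
force: [2.7, -0.2, 0.4]
gripper_width: -0.0003
```

>>> move_arm --increments '[{"gripper": 0,"dx": 2,"dy": 0,"dz": 0,"twist": 0},{"gripper": 0,"dx": 2,"dy": 0,"dz": 0,"twist": 0},{"gripper": 0,"dx": 2,"dy": 0,"dz": 0,"twist": 0},{"gripper": 0,"dx": 2,"dy": 0,"dz": 0,"twist": 0},{"gripper": 0,"dx": 0,"dy": 0,"dz": 0,"twist": 0}]'

```text
t: 5.78
ee_pos: [0.5658, -0.0379, 0.2103]
ee_rot: [-0.0, -0.176, 0.984, 0.0]
force: [0.6, -1.2, 0.3]
gripper_width: -0.0001
```

```bash
python3 loc.py -24 0 209
```

```text
t 5.775 bal [-16.1  -0.3 210.3] z axis [-0.  0. -1.] twist needed -0.0 w -0.1 F bal [ 0.2  -1.3   0.28] j [-0.21  0.34  0.01  1.24  0.   -0.56]
tool delta mm [7.9 0.3 1.3]
```

>>> move_arm --increments '[{"gripper": 0,"dx": 2,"dy": 0,"dz": 0,"twist": 0},{"gripper": 0,"dx": 2,"dy": 0,"dz": 0,"twist": 0},{"gripper": 0,"dx": 2,"dy": 0,"dz": 0,"twist": 0}]'

```text
t: 6.15
ee_pos: [0.5602, -0.04, 0.2103]
ee_rot: [0.0, -0.176, 0.984, 0.0]
force: [1.7, 0.0, 0.1]
gripper_width: 0.0002
```

>>> move_arm --increments '[{"gripper": 0,"dx": 1,"dy": 0,"dz": 0,"twist": 0},{"gripper": 0,"dx": 1,"dy": 0,"dz": 0,"twist": 0}]'

```text
t: 6.4
ee_pos: [0.5584, -0.0407, 0.2103]
ee_rot: [-0.0, -0.176, 0.984, 0.0]
force: [1.6, -0.1, -0.0]
gripper_width: -0.0001
```

>>> move_arm --increments '[{"gripper": 0,"dx": 1,"dy": 0,"dz": 0,"twist": 0},{"gripper": 0,"dx": 1,"dy": 0,"dz": 0,"twist": 0}]'

```text
t: 6.65
ee_pos: [0.5565, -0.0413, 0.2103]
ee_rot: [0.0, -0.176, 0.984, 0.0]
force: [2.8, -0.5, 0.4]
gripper_width: 0.0
```

>>> move_arm --increments '[{"gripper": 0,"dx": 1,"dy": 0,"dz": 0,"twist": 0},{"gripper": 0,"dx": 1,"dy": 0,"dz": 0,"twist": 0}]'

```text
t: 6.9
ee_pos: [0.5549, -0.0419, 0.2103]
ee_rot: [0.0, -0.176, 0.984, 0.0]
force: [4.1, 1.6, -2.4]
gripper_width: -0.0003
```

>>> move_arm --increments '[{"gripper": 0,"dx": 1,"dy": 0,"dz": 0,"twist": 0},{"gripper": 0,"dx": 1,"dy": 0,"dz": 0,"twist": 0}]'

```text
t: 7.15
ee_pos: [0.5535, -0.0425, 0.2103]
ee_rot: [0.001, -0.176, 0.984, 0.0]
force: [8.9, 2.9, -2.8]
gripper_width: -0.0002
```

```bash
python3 loc.py -24 0 209
```

```text
t 7.15 bal [-29.3  -0.4 210.3] z axis [ 0.001  0.001 -1.   ] twist needed 0.0 w -0.2 F bal [ 9.4  -0.33 -2.77] j [-0.22  0.32 -0.02  1.23  0.   -0.58]
tool delta mm [-5.3  0.4  1.4]
```

The force climbed from 2 to 9 N over 3 mm, so the lid is against its stop. I hold, then ease back so the rubber tab relaxes.

>>> move_arm --increments '[{"gripper": 0,"dx": 0,"dy": 0,"dz": 0,"twist": 0},{"gripper": 0,"dx": 0,"dy": 0,"dz": 0,"twist": 0},{"gripper": 0,"dx": -1,"dy": 0,"dz": 0,"twist": 0},{"gripper": 0,"dx": -1,"dy": 0,"dz": 0,"twist": 0},{"gripper": 0,"dx": -1,"dy": 0,"dz": 0,"twist": 0}]'

```text
t: 7.78
ee_pos: [0.5559, -0.0416, 0.2103]
ee_rot: [0.0, -0.176, 0.984, 0.0]
force: [4.0, 1.0, -0.9]
gripper_width: -0.0003
```

>>> move_arm --increments '[{"gripper": 0,"dx": -1,"dy": 0,"dz": 0,"twist": 0},{"gripper": 0,"dx": -2,"dy": 0,"dz": 0,"twist": 0},{"gripper": 0,"dx": -3,"dy": 0,"dz": 0,"twist": 0},{"gripper": 0,"dx": -6,"dy": 0,"dz": 0,"twist": 0},{"gripper": 0,"dx": -10,"dy": 0,"dz": 0,"twist": 0}]'

```text
t: 8.4
ee_pos: [0.5767, -0.0339, 0.2103]
ee_rot: [-0.0, -0.176, 0.984, -0.0]
force: [-0.4, 0.5, -1.1]
gripper_width: 0.0001
```

>>> move_arm --increments '[{"gripper": 0,"dx": 0,"dy": 0,"dz": -20,"twist": 0},{"gripper": 0,"dx": 0,"dy": 0,"dz": -30,"twist": 0},{"gripper": 0,"dx": 0,"dy": 0,"dz": -15,"twist": 0},{"gripper": 0,"dx": 0,"dy": 0,"dz": 0,"twist": 0}]'

```text
t: 8.9
ee_pos: [0.5771, -0.034, 0.2759]
ee_rot: [0.001, -0.176, 0.984, -0.0]
force: [0.3, 0.1, -0.4]
gripper_width: 0.0001
```

```bash
python3 loc.py -132 50 275
python3 - <<'E'
from h import *
a=cams.camera('side')[:,:,::-1][120:360,240:460].copy()
v=np.load('v.npy')
cv2.imwrite('pics/side2.png',cv2.resize(a,None,fx=2.5,fy=2.5,interpolation=cv2.INTER_CUBIC))
p=proj('side',world(v,[[-.041,.04,.225],[-.041,-.04,.225],[-.05,.09,.198],[-.05,-.09,.198],[-.128,.048,.053]])); print(((p-[240,120])*2.5).round())
E
```

```text
t 8.9 bal [ -4.1  -0.6 275.9] z axis [ 0.002 -0.    -1.   ] twist needed 0.0 w 0.1 F bal [ 0.32  0.01 -0.4 ] j [-0.2   0.35  0.2   1.42 -0.   -0.55]
tool delta mm [127.9  50.6   0.7]
[[200. 224.]
 [290. 284.]
 [141. 221.]
 [339. 357.]
 [119. 425.]]
```

View pics/side2.png

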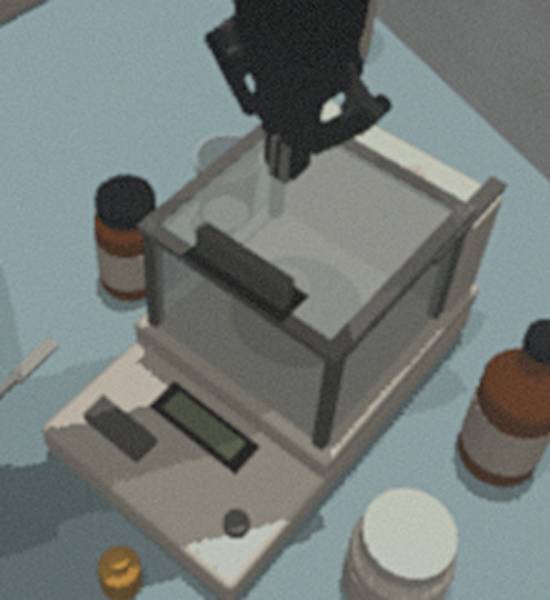

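The lid's front rim now lines up with the chamber front, and the tab at about (197,228) to (297,287) is where the model puts it when shut. Nothing else has moved, so on to the tare key.

>>> move_arm --increments '[{"gripper": 0,"dx": 25,"dy": 10,"dz": 0,"twist": 0},{"gripper": 0,"dx": 25,"dy": 10,"dz": 0,"twist": 0},{"gripper": 0,"dx": 27,"dy": 10,"dz": 0,"twist": 0},{"gripper": 0,"dx": 25,"dy": 10,"dz": 0,"twist": 0},{"gripper": 0,"dx": 25,"dy": 10,"dz": 0,"twist": 0}]'

```text
t: 9.57
ee_pos: [0.4387, -0.0309, 0.2743]
ee_rot: [-0.001, -0.176, 0.984, 0.0]
force: [-0.2, 0.3, 0.2]
gripper_width: 0.0003
```

>>> move_arm --increments '[{"gripper": 0,"dx": 0,"dy": 0,"dz": 0,"twist": 0},{"gripper": 0,"dx": 0,"dy": 0,"dz": 40,"twist": 0},{"gripper": 0,"dx": 0,"dy": 0,"dz": 40,"twist": 0},{"gripper": 0,"dx": 0,"dy": 0,"dz": 40,"twist": 0},{"gripper": 0,"dx": 0,"dy": 0,"dz": 40,"twist": 0}]'

```text
t: 10.2
ee_pos: [0.4402, -0.031, 0.1134]
ee_rot: [-0.0, -0.176, 0.984, 0.0]
force: [0.3, -0.4, -0.9]
gripper_width: -0.0001
```

>>> move_arm --increments '[{"gripper": 0,"dx": 0,"dy": 0,"dz": 25,"twist": 0},{"gripper": 0,"dx": 0,"dy": 0,"dz": 15,"twist": 0},{"gripper": 0,"dx": 0,"dy": 0,"dz": 10,"twist": 0},{"gripper": 0,"dx": 0,"dy": 0,"dz": 0,"twist": 0}]'

```text
t: 10.7
ee_pos: [0.4397, -0.031, 0.0647]
ee_rot: [-0.001, -0.176, 0.984, 0.0]
force: [-0.4, 0.7, 0.3]
gripper_width: -0.0005
```

```bash
python3 loc.py -130 49 53
python3 - <<'E'
from h import *
a=cams.camera('side')[:,:,::-1][200:360,220:380].copy()
cv2.imwrite('pics/side3.png',cv2.resize(a,None,fx=3.5,fy=3.5,interpolation=cv2.INTER_CUBIC))
E
```

```text
t 10.7 bal [-132.    49.8   64.7] z axis [-0.001  0.    -1.   ] twist needed 0.0 w -0.5 F bal [-0.17  0.77  0.26] j [-0.26  0.25 -0.56  0.76  0.   -0.61]
tool delta mm [-2.  -0.8 11.7]
```

View pics/side3.png

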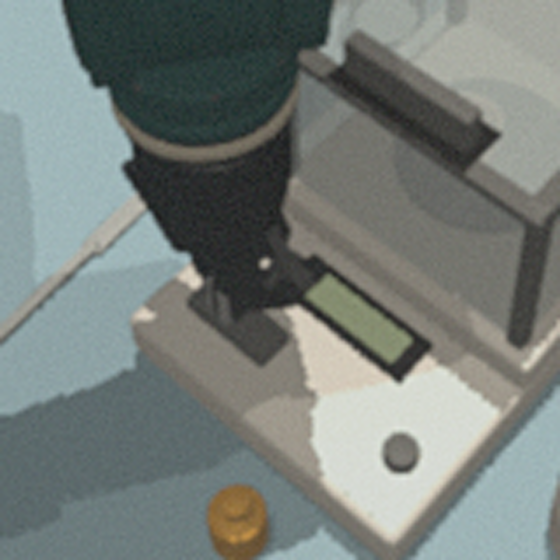

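The fingertip at about (220,310) is just above the key, slightly left of its centre at (240,325) but well inside its outline. I press in small steps.

>>> move_arm --increments '[{"gripper": 0,"dx": -2,"dy": -3,"dz": 3,"twist": 0},{"gripper": 0,"dx": 0,"dy": 0,"dz": 3,"twist": 0},{"gripper": 0,"dx": 0,"dy": 0,"dz": 3,"twist": 0},{"gripper": 0,"dx": 0,"dy": 0,"dz": 2,"twist": 0}]'

```text
t: 11.25
ee_pos: [0.4427, -0.0332, 0.0541]
ee_rot: [-0.0, -0.176, 0.984, 0.0]
force: [0.4, 0.5, 0.2]
gripper_width: -0.0
```

>>> move_arm --increments '[{"gripper": 0,"dx": 0,"dy": 0,"dz": 1,"twist": 0},{"gripper": 0,"dx": 0,"dy": 0,"dz": 1,"twist": 0},{"gripper": 0,"dx": 0,"dy": 0,"dz": 1,"twist": 0}]'

```text
t: 11.62
ee_pos: [0.4427, -0.0332, 0.0513]
ee_rot: [-0.0, -0.176, 0.984, 0.0]
force: [-1.6, -0.5, 2.7]
gripper_width: 0.0002
```

>>> move_arm --increments '[{"gripper": 0,"dx": 0,"dy": 0,"dz": 1,"twist": 0},{"gripper": 0,"dx": 0,"dy": 0,"dz": 1,"twist": 0},{"gripper": 0,"dx": 0,"dy": 0,"dz": 0,"twist": 0}]'

```text
t: 12.0
ee_pos: [0.4426, -0.0332, 0.0492]
ee_rot: [-0.0, -0.176, 0.984, 0.0]
force: [-1.0, 1.2, 2.9]
gripper_width: 0.0001
```

>>> move_arm --increments '[{"gripper": 0,"dx": 0,"dy": 0,"dz": 1,"twist": 0},{"gripper": 0,"dx": 0,"dy": 0,"dz": 0,"twist": 0}]'

```text
t: 12.25
ee_pos: [0.4427, -0.0332, 0.0482]
ee_rot: [-0.0, -0.176, 0.984, 0.0]
force: [-2.7, 0.1, 5.5]
gripper_width: 0.0001
```

>>> move_arm --increments '[{"gripper": 0,"dx": 0,"dy": 0,"dz": 1,"twist": 0},{"gripper": 0,"dx": 0,"dy": 0,"dz": 0,"twist": 0}]'

```text
t: 12.5
ee_pos: [0.4427, -0.0332, 0.0478]
ee_rot: [0.0, -0.176, 0.984, -0.0]
force: [-5.6, -0.1, 18.4]
gripper_width: -0.0002
```

The key has bottomed: z is 48 mm and the force jumped to 18 N. Now I release it and lift clear.

>>> move_arm --increments '[{"gripper": 0,"dx": 0,"dy": 0,"dz": -2,"twist": 0},{"gripper": 0,"dx": 0,"dy": 0,"dz": -4,"twist": 0},{"gripper": 0,"dx": 0,"dy": 0,"dz": -10,"twist": 0},{"gripper": 0,"dx": 0,"dy": 0,"dz": -40,"twist": 0},{"gripper": 0,"dx": 0,"dy": 0,"dz": -50,"twist": 0}]'

```text
t: 13.12
ee_pos: [0.4422, -0.0331, 0.1546]
ee_rot: [-0.001, -0.176, 0.984, 0.0]
force: [1.6, 0.2, 0.4]
gripper_width: -0.0002
```

>>> move_arm --increments '[{"gripper": 0,"dx": 0,"dy": 0,"dz": -50,"twist": 0},{"gripper": 0,"dx": 0,"dy": 0,"dz": -50,"twist": 0},{"gripper": 0,"dx": 20,"dy": 40,"dz": -20,"twist": 0},{"gripper": 0,"dx": 20,"dy": 40,"dz": 0,"twist": 0},{"gripper": 0,"dx": 0,"dy": 0,"dz": 0,"twist": 0}]'

```text
t: 13.75
ee_pos: [0.3758, 0.0293, 0.2744]
ee_rot: [0.001, -0.177, 0.984, -0.0]
force: [0.2, 0.6, 0.2]
gripper_width: 0.0003
```

```bash
python3 loc.py -130 49 53
python3 - <<'E'
from h import *
cv2.imwrite('pics/side4.png',cv2.resize(cams.camera('side')[120:,180:500,::-1],None,fx=2,fy=2,interpolation=cv2.INTER_CUBIC))
E
```

```text
t 13.75 bal [-171.1  128.4  274.4] z axis [ 0.001 -0.    -1.   ] twist needed 0.002 w 0.3 F bal [0.43 0.48 0.24] j [-0.14 -0.01 -0.25  1.32  0.   -0.49]
tool delta mm [-40.6 -79.4 221.5]
```

View pics/side4.png

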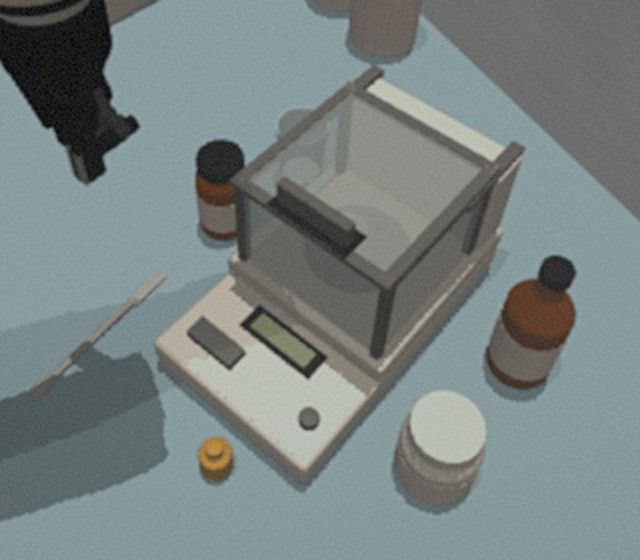

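The lid is still shut, with its rim flush at the chamber front. The keys look up, and the spatula, weight (216,458), jars and bottle match their starting pixels. Handing in.

```bash
python3 -c "
from workcell import ctrl
print(ctrl.sign_off())"
```

```text
the job is handed in; nothing more can be done
None
```

The lid is shut and the tare key has been pressed and let up again. I handed the job in at about 14 s of the 48 s allowed; sign-off reports no verdict.

- **Lid:** I pushed it about 56 mm shut by its tab with closed fingertips. It slid at about 2 N, then the force rose to about 9 N at the stop. I held it there and backed off gently.
- **Tare key:** I pressed it to its stop, with the fingertips at 48 mm above the table and an 18 N peak, then lifted clear.
- **Last checks:** The final side picture shows the lid rim flush with the chamber front and both keys looking up. The spatula and weight are at their starting pixels, and the jars, bottle and beaker look unmoved. The fingers were clear of everything, with the force near zero.
- **Not confirmed:** The crucible could not be made out through the shut glass, but nothing went into the chamber. I judged the key positions by eye, since the joint values cannot be read. No check disagreed. My first move call was refused because its rows lacked some fields, and nothing moved.

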